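# Post the used scraper from its keeper hook into the wash return box

## Robot

A 6-joint arm with a two-finger parallel gripper is mounted at the origin on the work surface. World frame = base frame: x ahead of the robot, y to its left, z up, the work surface at z = 0. Lengths are in m, angles in rad, forces in N, time in s.
With the tool pointing down it reaches from about 0.35 to 0.775 m from the base axis. Payload 5.5 kg.
Tool frame: the origin (TCP) lies between the finger pads; the fingertips stand 22 mm ahead of it and the grasp point (between the pads) lies 3 mm ahead of it; z points along the fingers, y is the line along which they close (so a half turn about z gives the same grasp; the last joint's range is limited). The gripper opens to 85 mm and grips with 20 to 120 N. Pads are 22 mm wide; open, the fingers measure 114 mm over their backs; the gripper's body (76 mm by 85 mm) begins 54 mm behind the grasp point. The pads swing forward as they close: fully open they stand 13 mm farther back than shut.
Start: joints at [1.113, 0.313, 0.046, 1.304, 0, 1.431], TCP at [0.18, 0.546, 0.253] pointing down, gripper open.
Joint ranges: [-2.76, 2.76], [-0.86, 1.69], [-1.03, 1.26], [-2.2, 2.34], [-1.47, 1.5], [-3.14, 3.14]. Speed limits (rad/s): [2.57, 2.57, 3.14, 3.14, 3.14, 3.14].

## Interface

Orientations are given as a unit quaternion [w, x, y, z].
In Python, from workcell import env gives the robot as it stands.
- The arm moves only by the shell command python3 nudge.py 'ROWS' [OPENING] [FORCE]. ROWS is a JSON list of rows, 1 to 8 of them, each of 6 numbers: dx, dy, dz in m, then a rotation vector rx, ry, rz in rad; each row is the pose to reach, as a shift and turn from the pose commanded when the command began, along the tool's axes at that moment; what a row does not reach only later rows make up. A row lasts 1/8 s, in which the tool goes at most 0.0625 m and 0.188 rad, less where a joint would pass 70% of its speed; a pose out of reach is approached as far as the arm can. OPENING is the finger opening in m, set as the command begins (- or left out keeps the last). The fingers move at their own pace and stop on an object; FORCE is the grip in N (left out, the last holds). Time passes only in rows, so rows that do not move let the fingers close. It prints the time, the measured TCP pose, the force, the opening and the grip force at its end.
- env.get_state(): the state, without advancing time (a new reading comes with each control period).
- env.read_camera(name): name is "scene" or "top"; returns a dict with "image" (400x640x3 uint8, red, green, blue), "K" (3x3 intrinsics, pixels), "R" (3x3) and "t" (3): a world point X has camera coordinates R X + t. Camera axes: x right, y down, z forward; pixel columns grow to the right and rows downward; lengths in m; the calibration is good to about 2 mm. A picture is of the moment at which its call begins. There is no depth.
- env.hand_in(): hands the job in; it is judged then, once.
The state is a dict: "clock": time; "joint_pos": joint angles; "qvel": joint speeds; "tau": joint torques, N m; "tcp_pos": TCP position; "orientation": TCP orientation; "wrist_force": force on the tool from outside, world axes, zero at the start; "ft_torque": the same for the moment, N m; "finger_gap": finger opening in m; "grip_force": force on a finger pad.
Only numpy, scipy, OpenCV 4.12 (cv2) and the standard library are available. Lean on these libraries where they do the work, as an engineer would, in place of code of your own. Each camera call takes 0.05 s, during which the arm holds its last target. There are 200 camera calls.

## Task

Take the used hand scraper off its hook: press the hook's sprung keeper down to let the scraper slide past it and off the end, without letting it drop. Then post it, blade first, through the sprung flap on top of the white return box so that it ends wholly inside with the flap shut behind it and the hook's keeper sprung back up. Do not drop the scraper or set it down on the table, and leave the moulds, bowl and spatula where they are.

Things in the scene. Friction and masses are not known exactly. Their poses are not given: they have to be found in the camera images.
- hook_stand: Steel hook stand fixed to the table. Origin on the table under the place where the scraper hangs. A post at local y = +71 mm carries a level peg pointing along local -y, to y = -62 mm: 16 mm wide, 12 mm high, top 200 mm above the table. At its end (y = -62 to -56 mm) a lip stands 4 mm above the peg. Only the lip and the keeper rise above the peg's top.
- seat (a point): Point on the peg's top (200 mm above the table) in the middle of the hanging place, over the stand's origin; axes as the stand's. The scraper hangs here between the keeper's pad and tab. Between tab and end lip are 44 mm of free peg where it can hang again.
- keeper (a joint): Black sprung keeper, one rigid piece that slides straight down: 0 = up, 0.014 m = fully pressed; 2.5 N starts it, 5 N holds it down, it springs back. A long press pad (stand y = +7.5 to +52 mm) stands 14 mm and a short stop tab (y = -12 to -8 mm) 11 mm above the peg; pressing either lowers both. Only when some 11 mm down or more does it let the handle slide over the tab.
- keeper_pad (a point): Middle of the top of the keeper's press pad, 30 mm from the seat along the stand's +y, 214 mm above the table when up; moves with the keeper. A fingertip 16 mm or longer along the peg bridges from pad to tab. Pad and tab are 12 mm wide; fingers may press them while pushing or gripping the handle.
- scraper: Hand scraper, 250 g, 104 mm high, hung on the peg. Origin at the middle of the blade's lower edge, z up. Steel blade 90 mm wide (x), 3 mm thick (y); wooden holder 90 x 12 mm (z = 45 to 59 mm); opening 36 mm wide, z = 59 to 80 mm, for the peg; handle bar 60 (x) x 12 (y) mm, z = 80 to 104 mm, resting on the peg. Hung, its axes are about the stand's.
- scraper_grip (a point): Middle of the handle bar (92 mm above the blade's edge), to be pinched from above across its 12 mm thickness (local y). The opening leaves 9 mm of lift on the peg, so the lip is cleared by lifting 5 to 8 mm.
- scraper_mid (a point): Middle of the scraper, 50 mm above the blade's edge.
- return_box: White closed return box fixed to the table, 150 (local x) x 96 (y) x 175 mm high. Origin on the table under its centre. Its floor is 5 mm thick. Its top has one slot 120 mm long (x) and 46 mm wide (y), closed by a steel flap.
- slot (a point): Centre of the slot at the level of the box's top (175 mm); axes as the box's.
- return_flap (a joint): Steel flap in the slot, hinged along the slot's +y edge (box y = +21 mm), swings down into the box: 0 = shut, 1.45 rad = hanging open. A light spring (about 1 N) shuts it. The scraper pushed down holds it open; it then hangs at the +y side, so pass at y = -5 to -8 mm. The scraper slips past it when let go and, lying in the box, does not reach it.
- mould_a: Chocolate mould 135 x 275 x 24 mm lying on the table; origin under its centre. Leave alone.
- mould_b: Same mould, lying on mould_a. Leave alone.
- bowl: Steel bowl, 150 mm across, 60 mm high; origin under its centre. Leave alone.
- spatula: Spatula 200 mm long lying on the table; origin near its middle. Leave alone.

How it is judged:
On the way, in this order (a step that is already met when the one before it is completed fails the run):
1. the keeper is pressed open with the scraper on the hook (value of joint keeper above 0.008 m and distance between scraper_grip and seat below 0.05 m), for 0.1 s.
2. the scraper is off the hook's end, held up (distance between scraper_grip and seat above 0.085 m and height (world z) of scraper_mid above 0.13 m), for 0.1 s.
3. the scraper, blade downwards, is through the flap, holding it open (value of joint return_flap above 0.5 rad and horizontal distance between scraper and slot below 0.06 m and z of scraper in the frame of return_box below 0.165 m and angle between scraper's own z axis and vertical below 0.8 rad), for 0.05 s.
At the end, for the whole second after the job is handed in: The scraper lies at rest wholly inside the return box (its middle within the box's walls and below 100 mm), the flap is shut (below 0.1 rad) and the keeper is back up (below 2 mm). The moulds, bowl and spatula have moved less than 30 mm (x of scraper_mid in the frame of return_box between -0.07 and 0.07 m and y of scraper_mid in the frame of return_box between -0.045 and 0.045 m and z of scraper_mid in the frame of return_box below 0.1 m and value of joint return_flap below 0.1 rad and value of joint keeper below 0.002 m and linear speed of scraper below 0.02 m/s); the robot touches nothing.
It fails at once if the scraper is dropped or set down on the table (height (world z) of scraper_mid below 0.075 m and horizontal distance between scraper_mid and return_box above 0.09 m).
It fails at once if a bystander is disturbed (distance of any of mould_a, mould_b, bowl, spatula from where it was at the start of the episode above 0.03 m).
It also fails if it takes over 53 s, if anything falls off the work surface, if the arm or the gripper's body presses on something with over 40 N, if the wrist force passes 120 N, or if a joint passes its speed limit or range.

## Working session

There is one attempt and no reset: what is moved stays moved. The work goes in short steps, Python scripts to look and compute and a shell command to move; the robot and the scene stay as the last step left them, time stands still between calls to the robot, and variables do not carry over. Pictures are saved under pics/ and viewed, at most 10 in all, crops included, and the job is handed in when it is done.

```bash
ls; mkdir -p pics; python3 - <<'E'
from workcell import env
import cv2
for n in("scene","top"):
    c=env.read_camera(n); cv2.imwrite(f"pics/{n}0.png",c["image"][:,:,::-1]); print(n,c["K"].tolist(),c["R"].round(4).tolist(),c["t"].round(4).tolist())
print(env.get_state())
E
```

```text
nudge.py
pics
workcell.py
scene [[381.96833253185144, 0.0, 319.1878475967529], [0.0, 381.96833253185144, 202.82740711744626], [0.0, 0.0, 1.0]] [[-0.8271, 0.5618, 0.0162], [0.3418, 0.5257, -0.779], [-0.4461, -0.6388, -0.6269]] [0.464, -0.0864, 1.206]
top [[461.3694075237267, 0.0, 313.87158791700125], [0.0, 461.3694075237267, 198.734726465223], [0.0, 0.0, 1.0]] [[0.0233, -0.9994, -0.0271], [-0.9891, -0.0191, -0.1463], [0.1457, 0.0302, -0.9889]] [0.0474, 0.6066, 1.0868]
{'clock': 0.1, 'joint_pos': array([ 1.11336163e+00,  3.13937728e-01,  4.50668818e-02,  1.30361617e+00,
       -1.16118067e-05,  1.43115939e+00]), 'qvel': array([ 0.00144022, -0.00094258,  0.00112972, -0.00012263,  0.00048503,
       -0.00016913]), 'tau': array([ 2.51975485e-03, -4.81726599e+01,  2.99244153e+01,  1.27897435e-02,
       -9.34541208e-05, -1.02375648e-05]), 'tcp_pos': array([0.17951024, 0.54579954, 0.25248044]), 'orientation': array([-2.43084043e-04,  1.58230994e-01,  9.87401761e-01, -8.09659307e-04]), 'wrist_force': array([ 0.01128174, -0.07348603, -0.19437698]), 'ft_torque': array([ 0.00912777, -0.01812904,  0.00711942]), 'grip_force': 0.0, 'finger_gap': 0.085638424529827}
```

View pics/scene0.png

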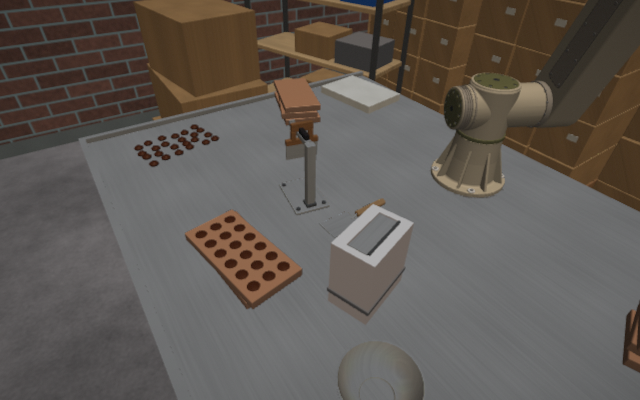

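View pics/top0.png

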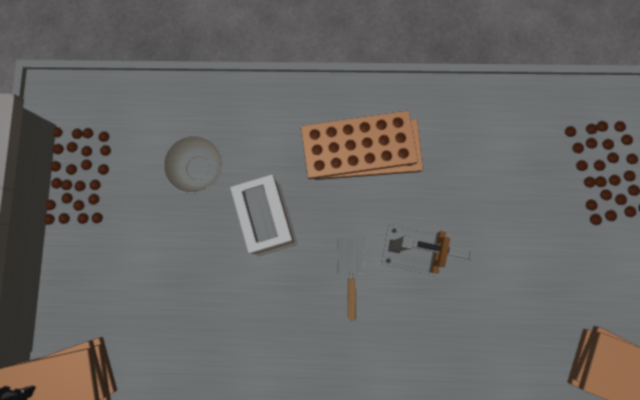

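The scene view shows the box at about (370,255) and the hook post at (310,175), with the scraper behind it. The top view shows the box lid at about (262,214), the scraper handle at (443,250) and the peg running right to about (468,255). I'll zoom in for precision.

```bash
python3 - <<'E'
import cv2,numpy as np
t=cv2.imread("pics/top0.png");s=cv2.imread("pics/scene0.png")
def z(im,u,v,w,h,f): return cv2.resize(im[v:v+h,u:u+w],None,fx=f,fy=f,interpolation=cv2.INTER_CUBIC)
a=z(t,375,215,110,70,7)[:, :770]; b=z(t,220,165,80,95,5)
cv2.imwrite("pics/a.png",a)
c=z(s,270,70,65,150,4); d=z(s,320,195,100,125,4)
H=600; m=np.zeros((H,800,3),np.uint8)
m[:475,:400]=b; m[:500,400:800]=d; cv2.imwrite("pics/b.png",m)
cv2.imwrite("pics/c.png",c)
E
```

```text
(no output)
```

View pics/a.png

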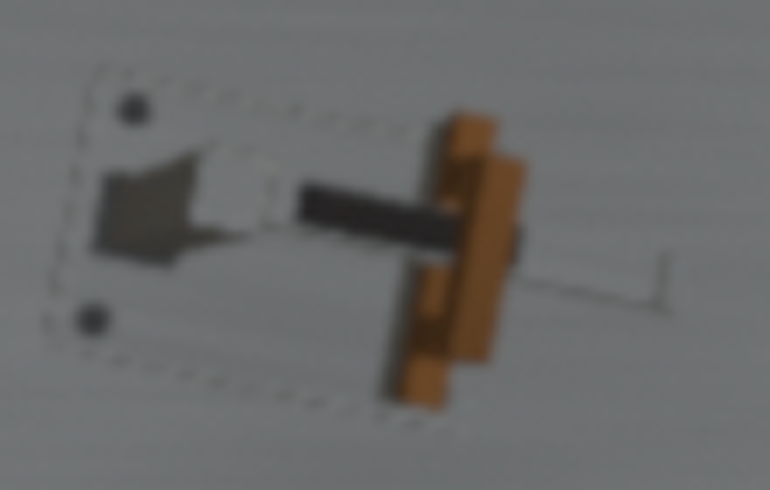

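View pics/b.png

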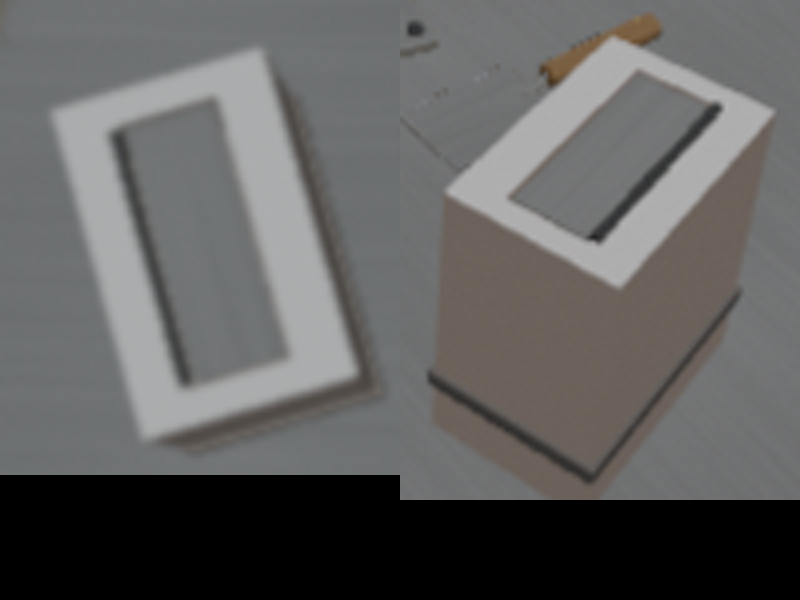

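View pics/c.png

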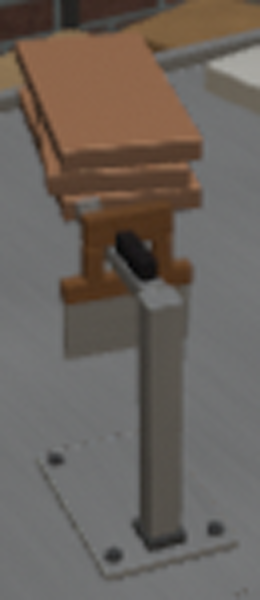

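In the top crop (7×), the handle's top corners are about (487,155), (527,160), (490,362) and (452,360), the pad's far end is at (303,203) and the lip at (668,281). The box corners and the slot, which has a dark strip along its world +y edge, are sharp in both views. Next I fit the poses.

```bash
cat > h.py <<'E'
import numpy as np
from workcell import env
from scipy.optimize import least_squares
from scipy.spatial.transform import Rotation as Ro
def proj(c,X): p=(np.atleast_2d(X)@c["R"].T+c["t"])@c["K"].T; return p[:,:2]/p[:,2:]
def back(c,uv,z):
    d=c["R"].T@np.linalg.inv(c["K"])@np.r_[uv,1]; o=-c["R"].T@c["t"]; return o+d*(z-o[2])/d[2]
def w(p,L): # pose x,y,yaw ; local pts
    L=np.atleast_2d(L); return np.c_[p[0]+np.cos(p[2])*L[:,0]-np.sin(p[2])*L[:,1],p[1]+np.sin(p[2])*L[:,0]+np.cos(p[2])*L[:,1],L[:,2]]
def tool():
    s=env.get_state(); q=s["orientation"]; return s["tcp_pos"],Ro.from_quat(np.r_[q[1:],q[0]]).as_matrix()
E
python3 - <<'E'
from h import *
T=env.read_camera("top");S=env.read_camera("scene")
un=lambda a,f,o:(np.array(a,float)+.5)/f-.5+np.array(o)
st=un([(303,203),(668,281)],7,(375,215))
p=least_squares(lambda p:(proj(T,w(p,[(0,.052,.214),(0,-.062,.204)]))-st).ravel(),[.4,-.2,0]).x
print("stand",p)
r=proj(T,w(p,[(0,.052,.214),(0,-.062,.204)]))-st;print(r)
hd=un([(527,158),(487,155),(452,360),(490,362)],7,(375,215))
hw=np.array([back(T,u,.224) for u in hd]);c=hw.mean(0)
print("handle",hw.round(4),c, "lens",np.linalg.norm(hw[0]-hw[3]),np.linalg.norm(hw[0]-hw[1]))
l=(hw[0]+hw[1]-hw[2]-hw[3]);print("handle yaw",np.arctan2(l[1],l[0]))
R=np.array([[np.cos(p[2]),-np.sin(p[2])],[np.sin(p[2]),np.cos(p[2])]]);print("handle in stand",R.T@(c[:2]-p[:2]))
bt=un([(52,112),(263,47),(358,375),(145,440)],5,(220,165))
bs=un([(215,37),(375,110),(220,290),(45,190)],4,(320,195))
bw=np.array([back(T,u,.175) for u in bt]);print("boxT",bw.round(4));bw2=np.array([back(S,u,.175) for u in bs]);print("boxS",bw2.round(4))
print(bw.mean(0),bw2.mean(0))
for B in (bw,bw2): print([round(np.linalg.norm(B[i]-B[(i+1)%4]),4) for i in range(4)])
l=(bw[1]+bw[0]-bw[2]-bw[3]);print("long axis yaw",np.arctan2(l[1],l[0]))
sl=np.array([back(T,u,.175) for u in un([(112,130),(215,98),(290,357),(185,387)],5,(220,165))]);print("slot",sl.mean(0),[round(np.linalg.norm(sl[i]-sl[(i+1)%4]),4) for i in range(4)])
print(tool())
E
```

```text
stand [ 0.48315337 -0.20844893 -0.18082586]
[[-1.02358211 -0.1789741 ]
 [ 1.02405712  0.16161838]]
handle [[ 0.506  -0.2218  0.224 ]
 [ 0.5066 -0.2104  0.224 ]
 [ 0.4478 -0.1994  0.224 ]
 [ 0.4474 -0.2102  0.224 ]] [ 0.47696003 -0.21044588  0.224     ] lens 0.0597032103046108 0.011462673199834723
handle yaw -0.19037305452573378
handle in stand [-0.00573323 -0.00307821]
boxT [[0.6088 0.2405 0.175 ]
 [0.6394 0.149  0.175 ]
 [0.4969 0.1029 0.175 ]
 [0.4671 0.1934 0.175 ]]
boxS [[0.497  0.1047 0.175 ]
 [0.4676 0.193  0.175 ]
 [0.6106 0.2411 0.175 ]
 [0.6388 0.1485 0.175 ]]
[0.55304802 0.1714616  0.175     ] [0.55351581 0.17183833 0.175     ]
[np.float64(0.0965), np.float64(0.1498), np.float64(0.0952), np.float64(0.1493)]
[np.float64(0.0931), np.float64(0.1509), np.float64(0.0968), np.float64(0.1484)]
long axis yaw 0.31705321733446873
slot [0.5529216  0.17314028 0.175     ] [np.float64(0.047), np.float64(0.1182), np.float64(0.0468), np.float64(0.1171)]
(array([0.1795466 , 0.5459544 , 0.25272704]), array([[-9.49934390e-01,  3.12448957e-01, -5.51221920e-04],
       [ 3.12449371e-01,  9.49933894e-01, -9.93623263e-04],
       [ 2.13167833e-04, -1.11610585e-03, -9.99999354e-01]]))
```

```bash
cat >> h.py <<'E'
def to(x,y,z,a):
    """tool-axis delta to TCP (x,y,z), tool pointing down, tool y along (-sin a,cos a)"""
    p,R=tool(); Y=np.array([-np.sin(a),np.cos(a),0]);Z=np.array([0,0,-1.]);X=np.cross(Y,Z)
    d=R.T@(np.array([x,y,z])-p); v=Ro.from_matrix(R.T@np.c_[X,Y,Z]).as_rotvec()
    print(d.round(4),v.round(4),"rows>=",np.linalg.norm(d)/.0625,np.linalg.norm(v)/.188)
E
python3 -c "
from h import *
to(.48,.17,.31,-.185);to(.477,-.2105,.29,-.185)"
```

```text
[-0.4029 -0.2633 -0.0571] [-0.0011 -0.0003 -0.1328] rows>= 7.754540740919109 0.7062507953620862
[-0.5189 -0.6257 -0.0367] [-0.0011 -0.0003 -0.1328] rows>= 13.019036476180792 0.7062507953620862
```

```bash
python3 nudge.py '[[-0.05,-0.033,-0.05,0,0,-0.03],[-0.1,-0.066,-0.057,0,0,-0.07],[-0.15,-0.1,-0.057,0,0,-0.133],[-0.2,-0.13,-0.057,0,0,-0.133],[-0.25,-0.164,-0.057,0,0,-0.133],[-0.3,-0.196,-0.057,0,0,-0.133],[-0.35,-0.229,-0.057,0,0,-0.133],[-0.403,-0.263,-0.057,0,0,-0.133]]' 0.04 30; python3 -c "
from h import *
to(.477,-.2105,.29,-.185)"
```

```text
clock: 1.2
tcp_pos: [0.4809, 0.1691, 0.3103]
orientation: [0.0, 0.092, 0.996, 0.0]
wrist_force: [0.3, 0.8, -0.3]
finger_gap: 0.0401
grip_force: 0.0
[-0.0659 -0.3739  0.0202] [0.0004 0.0002 0.0002] rows>= 6.082954179581678 0.0026869952686446232
```

```bash
python3 nudge.py '[[-0.01,-0.055,0,0,0,0],[-0.02,-0.11,0,0,0,0],[-0.03,-0.165,0,0,0,0],[-0.04,-0.22,0,0,0,0],[-0.05,-0.275,0.02,0,0,0],[-0.06,-0.33,0.02,0,0,0],[-0.066,-0.374,0.02,0,0,0],[-0.066,-0.374,0.02,0,0,0]]' 0.03; python3 - <<'E'
from h import *
import cv2
to(.477,-.2105,.2235,-.185)
T=env.read_camera("top");S=env.read_camera("scene")
a=cv2.resize(T["image"][190:300,375:495],None,fx=4,fy=4,interpolation=2)
b=cv2.resize(S["image"][50:170,260:340],None,fx=4,fy=4,interpolation=2)
m=np.zeros((480,800,3),np.uint8);m[:440,:480]=a;m[:480,480:]=b;cv2.imwrite("pics/d.png",m[:,:,::-1])
E
```

```text
clock: 2.2
tcp_pos: [0.4758, -0.2118, 0.2896]
orientation: [-0.0, 0.095, 0.996, 0.0]
wrist_force: [-0.8, 0.2, -0.6]
finger_gap: 0.0299
grip_force: 0.0
[-0.0009  0.0015  0.0661] [-0.     -0.0006 -0.0046] rows>= 1.0577072740642437 0.02453689877838113
```

View pics/d.png

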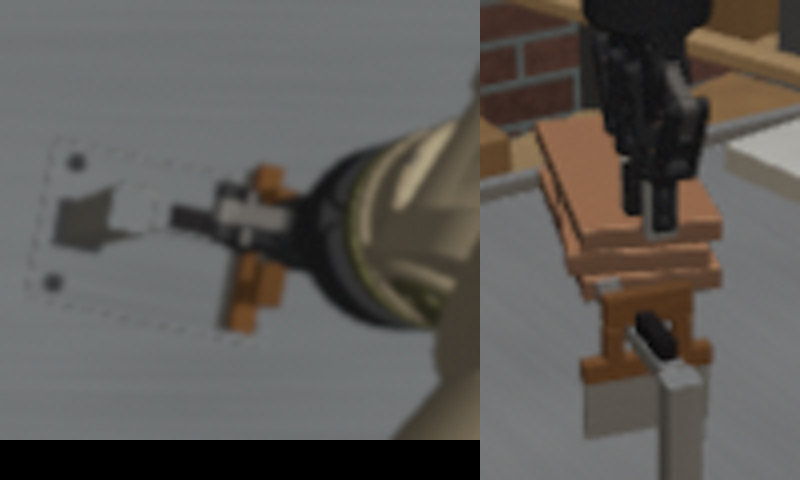

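The gripper straddles the handle as planned: in the scene half, the fingers at (645,200) sit above the handle at (645,310). I'll descend and press the pad.

```bash
python3 nudge.py '[[-0.001,0.0015,0.025,0,0,-0.004],[-0.001,0.0015,0.045,0,0,-0.004],[-0.001,0.0015,0.053,0,0,-0.004],[-0.001,0.0015,0.058,0,0,-0.004],[-0.001,0.0015,0.062,0,0,-0.004],[-0.001,0.0015,0.066,0,0,-0.004],[-0.001,0.0015,0.066,0,0,-0.004]]'; python3 -c "
from h import *
to(.477,-.2105,.2235,-.185)"
```

```text
clock: 3.18
tcp_pos: [0.4778, -0.2075, 0.2246]
orientation: [0.001, 0.09, 0.996, 0.0]
wrist_force: [0.4, 3.2, 3.7]
finger_gap: 0.0299
grip_force: 2.1
[ 0.0003 -0.0031  0.0011] [0.0006 0.0011 0.0044] rows>= 0.053477374814818485 0.02436052086648498
```

```bash
python3 nudge.py '[[0,0,0,0,0,0],[0,0,0,0,0,0],[0,0,0,0,0,0],[0,0,0,0,0,0]]' 0.0 40; python3 -c "
from h import *
print(env.get_state()['ft_torque']);to(.477,-.2105,.2235,-.185)"
```

```text
clock: 3.68
tcp_pos: [0.478, -0.2082, 0.2251]
orientation: [0.001, 0.09, 0.996, -0.001]
wrist_force: [0.9, 2.6, 5.8]
finger_gap: 0.0111
grip_force: 43.3
[ 0.4296215  -0.05626616 -0.00598639]
[ 0.0005 -0.0024  0.0016] [-0.0009  0.0017  0.0039] rows>= 0.047141950979391944 0.023470931782567667
```

```bash
python3 nudge.py '[[0,0,0,0,0,0],[0,-0.001,0.001,0,0,0],[0,-0.001,0.0025,0,0,0],[0,-0.001,0.0025,0,0,0]]' 0.02; python3 nudge.py '[[0,0,0,0,0,0],[0,0,0,0,0,0],[0,0,0,0,0,0],[0,0,0,0,0,0]]' 0.0 40
```

```text
clock: 4.18
tcp_pos: [0.4777, -0.2093, 0.2222]
orientation: [0.001, 0.09, 0.996, -0.001]
wrist_force: [0.9, -2.1, 5.5]
finger_gap: 0.0203
grip_force: 2.9
clock: 4.68
tcp_pos: [0.4779, -0.2084, 0.2224]
orientation: [0.001, 0.09, 0.996, 0.0]
wrist_force: [0.6, 1.3, 8.9]
finger_gap: 0.0114
grip_force: 45.1
```

```bash
python3 nudge.py '[[0,-0.003,-0.0007,0,0,0],[0,-0.007,-0.0007,0,0,0],[0,-0.011,-0.0007,0,0,0],[0,-0.015,-0.0007,0,0,0],[0,-0.019,-0.0007,0,0,0],[0,-0.024,-0.0007,0,0,0],[0,-0.029,-0.0007,0,0,0],[0,-0.033,-0.0007,0,0,0]]'; python3 - <<'E'
from h import *
import cv2
T=env.read_camera("top");S=env.read_camera("scene")
a=cv2.resize(T["image"][190:300,375:495],None,fx=4,fy=4,interpolation=2)
b=cv2.resize(S["image"][50:170,260:340],None,fx=4,fy=4,interpolation=2)
m=np.zeros((480,800,3),np.uint8);m[:440,:480]=a;m[:480,480:]=b;cv2.imwrite("pics/e.png",m[:,:,::-1])
E
```

```text
clock: 5.68
tcp_pos: [0.4717, -0.2361, 0.2225]
orientation: [0.0, 0.088, 0.996, 0.004]
wrist_force: [-0.1, 2.6, 11.8]
finger_gap: 0.0114
grip_force: 49.9
```

View pics/e.png

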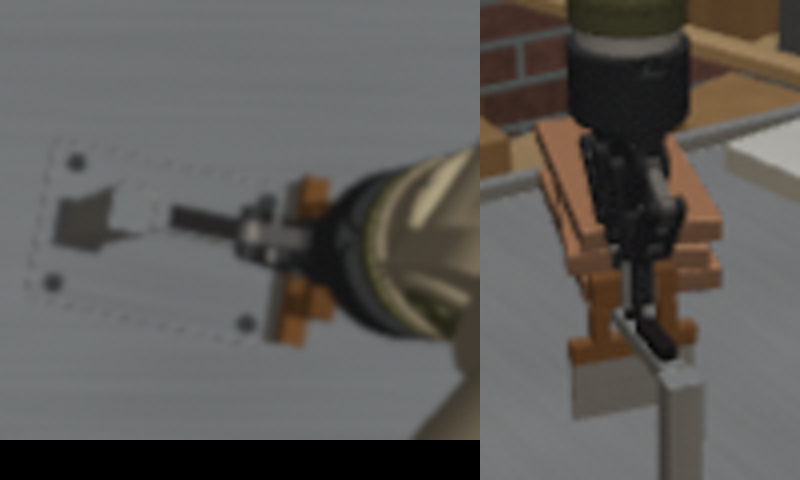

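The scraper moved with the gripper: the handle is now past the tab and the keeper pad is visible behind it at (205,215). Next I lift within the opening.

```bash
python3 nudge.py '[[0,-0.001,-0.003,0,0,0],[0,-0.002,-0.006,0,0,0],[0,-0.002,-0.008,0,0,0],[0,-0.002,-0.008,0,0,0]]'
```

```text
clock: 6.28
tcp_pos: [0.4708, -0.2432, 0.2302]
orientation: [-0.0, 0.091, 0.996, 0.0]
wrist_force: [-0.4, -0.1, -3.0]
finger_gap: 0.0113
grip_force: 41.4
```

```bash
python3 nudge.py '[[0,0,0.001,0,0,0],[0,-0.01,0.001,0,0,0],[0,-0.02,0.001,0,0,0],[0,-0.03,0.001,0,0,0],[0,-0.04,0.001,0,0,0],[0,-0.055,0.001,0,0,0],[0,-0.07,0.001,0,0,0],[0,-0.09,0.001,0,0,0]]'; python3 nudge.py '[[0,-0.005,0,0,0,0],[0,-0.005,0,0,0,0]]'
```

```text
clock: 7.28
tcp_pos: [0.4546, -0.3327, 0.2294]
orientation: [-0.0, 0.09, 0.996, 0.0]
wrist_force: [0.8, 0.9, -2.2]
finger_gap: 0.0114
grip_force: 41.4
clock: 7.52
tcp_pos: [0.4537, -0.3369, 0.2293]
orientation: [-0.0, 0.091, 0.996, 0.0]
wrist_force: [-0.7, 0.2, -3.5]
finger_gap: 0.0112
grip_force: 41.4
```

```bash
python3 nudge.py '[[0,0,-0.03,0,0,0],[0,0,-0.07,0,0,0],[0,0,-0.115,0,0,0],[0,0,-0.115,0,0,0]]'; python3 - <<'E'
from h import *
import cv2
to(.555,.1655,.345,.317)
S=env.read_camera("scene");T=env.read_camera("top")
a=cv2.resize(T["image"][150:350,350:550],None,fx=2,fy=2,interpolation=2)
b=cv2.resize(S["image"][10:210,210:360],None,fx=3,fy=3,interpolation=2)
m=np.zeros((600,800,3),np.uint8);m[:400,:350]=a[:,:350];m[:,350:]=b;cv2.imwrite("pics/f.png",m[:,:,::-1])
E
```

```text
clock: 8.02
tcp_pos: [0.4552, -0.3369, 0.3485]
orientation: [0.003, 0.09, 0.996, -0.002]
wrist_force: [0.0, 0.1, -3.3]
finger_gap: 0.0112
grip_force: 41.5
[-0.0083  0.5121  0.0016] [-0.0053  0.0051 -0.4969] rows>= 8.195194545598488 2.6431408106268868
```

View pics/f.png

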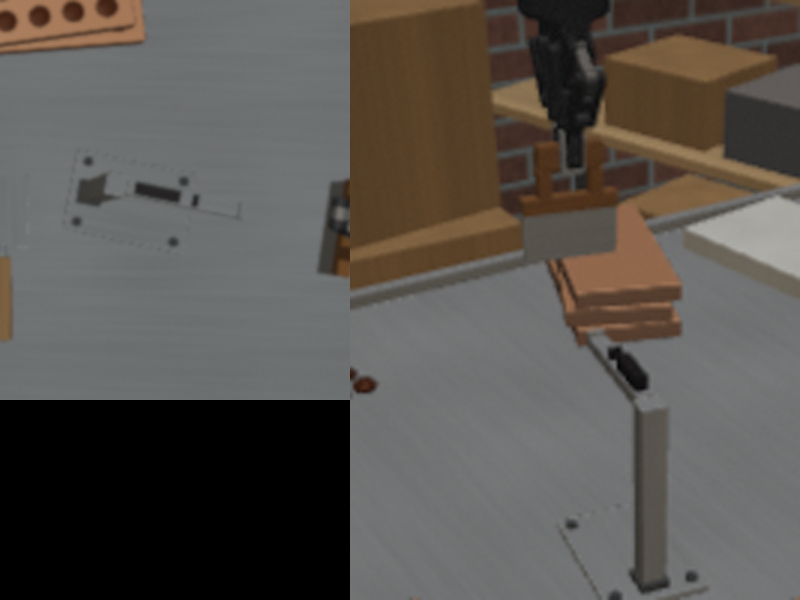

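The scraper is held upright at about (570,200), clear of the hook, and the keeper is back up. Moving over the box.

```bash
python3 nudge.py '[[0,0.03,0,0,0,-0.03],[0,0.075,0,0,0,-0.08],[-0.001,0.12,0,0,0,-0.13],[-0.002,0.17,0,0,0,-0.18],[-0.003,0.22,0,0,0,-0.23],[-0.004,0.27,0,0,0,-0.28],[-0.005,0.32,0,0,0,-0.33],[-0.006,0.37,0,0,0,-0.38]]'; python3 -c "
from h import *
to(.555,.1655,.345,.317)"
```

```text
clock: 9.12
tcp_pos: [0.5255, 0.0283, 0.3423]
orientation: [-0.002, -0.1, 0.995, 0.0]
wrist_force: [1.0, -0.5, -3.3]
finger_gap: 0.0114
grip_force: 41.5
[-0.0563  0.1285 -0.0028] [ 0.0014 -0.0033 -0.1159] rows>= 2.245622785663865 0.6167100540653989
```

```bash
python3 nudge.py '[[-0.02,0.045,0,0,0,-0.04],[-0.04,0.09,0,0,0,-0.08],[-0.056,0.125,0,0,0,-0.116],[-0.056,0.125,0,0,0,-0.116],[-0.056,0.125,0,0,0,-0.116],[-0.056,0.125,0,0,0,-0.116]]'; python3 -c "
from h import *
to(.555,.1655,.295,.317)"
```

```text
clock: 9.88
tcp_pos: [0.5561, 0.159, 0.3439]
orientation: [-0.001, -0.156, 0.988, -0.0]
wrist_force: [-0.5, -0.2, -3.3]
finger_gap: 0.0107
grip_force: 41.5
[-0.001   0.0065  0.0489] [ 0.0001 -0.0012 -0.0033] rows>= 0.7898605939252547 0.018529073457171207
```

```bash
python3 nudge.py '[[-0.001,0.005,0.02,0,0,-0.003],[-0.001,0.0065,0.045,0,0,-0.003],[-0.001,0.0065,0.049,0,0,-0.003],[-0.001,0.0065,0.049,0,0,-0.003]]'; python3 - <<'E'
from h import *
import cv2
to(.555,.1655,.2,.317)
S=env.read_camera("scene");T=env.read_camera("top")
a=cv2.resize(T["image"][140:290,200:330],None,fx=3,fy=3,interpolation=2)
b=cv2.resize(S["image"][140:300,310:440],None,fx=3,fy=3,interpolation=2)
m=np.zeros((480,780,3),np.uint8);m[:450,:390]=a;m[:,390:]=b;cv2.imwrite("pics/g.png",m[:,:,::-1])
E
```

```text
clock: 10.38
tcp_pos: [0.5554, 0.1657, 0.296]
orientation: [0.0, -0.158, 0.987, -0.0]
wrist_force: [-0.1, 0.2, -2.2]
finger_gap: 0.0113
grip_force: 41.4
[ 0.0005 -0.0001  0.096 ] [-0.0001  0.0001  0.    ] rows>= 1.5352482285525522 0.0005659642294381352
```

View pics/g.png

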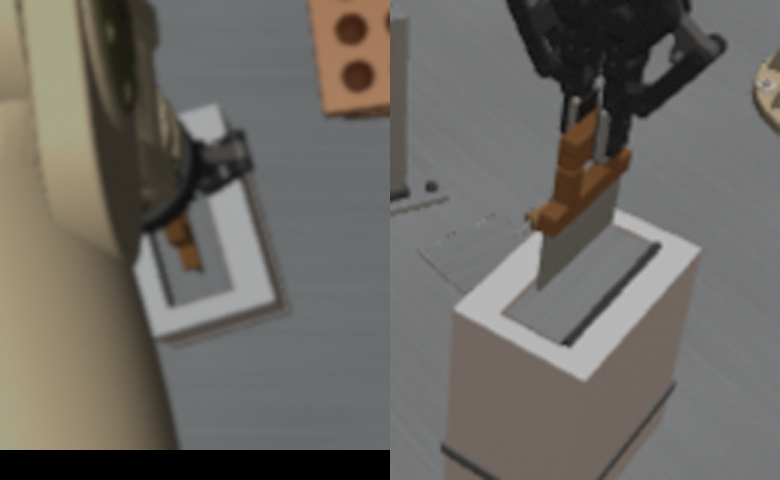

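The blade sits over the slot, parallel to it and clear of the ends (the lower corner shows at (540,288) in the scene half). The dark hinge strip is on the far +y side. Inserting.

```bash
python3 nudge.py '[[0,0,0.01,0,0,0],[0,0,0.02,0,0,0],[0,0,0.03,0,0,0],[0,0,0.04,0,0,0],[0,0,0.05,0,0,0],[0,0,0.05,0,0,0]]';  python3 nudge.py '[[0,0,0.01,0,0,0],[0,0,0.02,0,0,0],[0,0,0.03,0,0,0],[0,0,0.04,0,0,0],[0,0,0.045,0,0,0],[0,0,0.045,0,0,0],[0,0,0.045,0,0,0]]'
```

```text
clock: 11.22
tcp_pos: [0.5549, 0.1663, 0.2443]
orientation: [-0.001, -0.158, 0.987, -0.0]
wrist_force: [0.2, -0.7, -2.1]
finger_gap: 0.0113
grip_force: 41.4
clock: 12.1
tcp_pos: [0.5555, 0.1665, 0.2008]
orientation: [0.0, -0.158, 0.987, -0.0]
wrist_force: [0.0, -1.6, -2.6]
finger_gap: 0.0112
grip_force: 41.5
```

```bash
python3 nudge.py '[[0,0,0,0,0,0],[0,0,0,0,0,0],[0,0,0,0,0,0],[0,0,0,0,0,0]]' 0.04; python3 nudge.py '[[0,0,-0.03,0,0,0],[0,0,-0.08,0,0,0],[0,-0.03,-0.12,0,0,0],[0,-0.09,-0.12,0,0,0],[0,-0.15,-0.12,0,0,0],[0,-0.2,-0.12,0,0,0],[0,-0.2,-0.12,0,0,0],[0,-0.2,-0.12,0,0,0]]'; python3 - <<'E'
from h import *
import cv2
S=env.read_camera("scene");T=env.read_camera("top")
a=cv2.resize(T["image"][140:290,200:330],None,fx=3,fy=3,interpolation=2)
b=cv2.resize(S["image"][70:330,270:440],None,fx=1.8,fy=1.8,interpolation=2)
m=np.zeros((480,780,3),np.uint8);m[:450,:390]=a;m[:b.shape[0],390:390+b.shape[1]]=b;cv2.imwrite("pics/h.png",m[:,:,::-1])
E
```

```text
clock: 12.6
tcp_pos: [0.5555, 0.1666, 0.2007]
orientation: [0.0, -0.158, 0.987, 0.0]
wrist_force: [-1.1, 0.6, -0.1]
finger_gap: 0.0398
grip_force: 0.0
clock: 13.6
tcp_pos: [0.6178, -0.0234, 0.3203]
orientation: [-0.0, -0.158, 0.987, 0.0]
wrist_force: [0.6, 1.2, -0.4]
finger_gap: 0.0401
grip_force: 0.0
```

View pics/h.png

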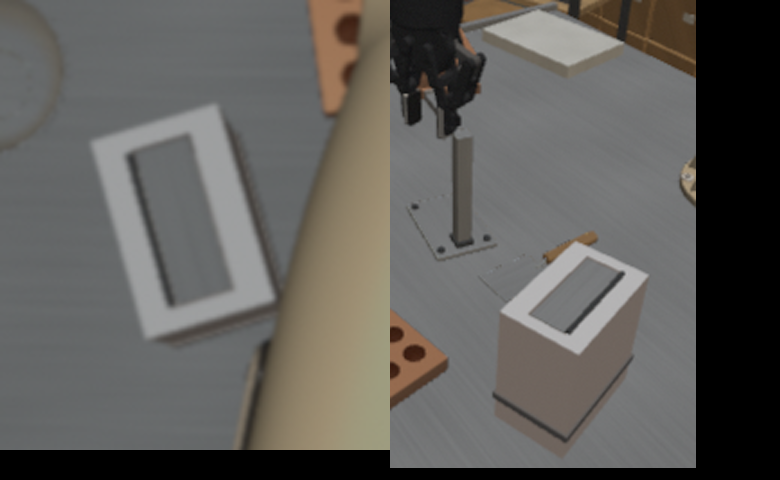

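The flap is shut, the scraper is inside, and the arm is clear of everything. I'll let it settle and hand in.

```bash
python3 nudge.py '[[0,0,0,0,0,0],[0,0,0,0,0,0],[0,0,0,0,0,0],[0,0,0,0,0,0],[0,0,0,0,0,0],[0,0,0,0,0,0],[0,0,0,0,0,0],[0,0,0,0,0,0]]' | head -1; python3 -c "
from workcell import env
print(env.hand_in())"
```

```text
clock: 14.7
the job is handed in; nothing more can be done
None
```

The scraper came off the hook without being dropped and was posted blade first into the return box. The last pictures showed the flap shut and the keeper back up, and the job was handed in after 14.7 s with no verdict returned.

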